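Clip a nylon antenna spreader into the drilling jig

TASK

Clamp the shorter of the two flat white nylon spreader strips in the aluminium spring-clip jig so that it is ready for drilling: lift the clip by its ball knob until it stands about 45 degrees open, where it stays, slide the strip lengthwise along the jig's bed, beneath the hinge pin, until its far end is at or near the back stop, then bring the clip back down so that it presses on the strip. Leave the longer strip where it lies.

Things in the scene. Friction and masses are not known exactly. Their poses are not given: they have to be found in the camera images.
- jig: Jig fixed on the board. Origin: centre of underside; x along the bed to the back stop, open front at -x, z up. Bed 160 (x) x 90 mm, top z = 12, no side walls. Stop face x = 70, top z = 24. Hinge pin (7 mm thick) along y at x = 50, z = 34, on two posts (x 41 to 59, inner faces y = +-29, tops z = 44): the strip passes between them under the pin. Strip against the stop: centre x = 5, y = 0, z = 12.
- clip (a joint): Clip angle q, rad: 0 down and empty, 0.08 on a strip, 1.1 fully open; starts at 0 to 0.3. Nose 60 mm in front of the pin (at q = 0), 22 mm ball knob near the nose, centre in jig frame x = 50 - 57cos q + 20sin q, y = 0, z = 34 + 57sin q + 20cos q mm; it may slip some mm as it tilts in a grip. Sprung shut on a stiff hinge: stays where left; about 4 N at the knob lifts it, 2 N lowers it.
- spreader: The shorter flat strip, to be clamped: white nylon, 130 (x) x 32 (y) x 8 (z) mm, about 45 g, a small dark hole near each end, both ends alike. Loose on the maple workboard, whose top is 12 mm above the table. Origin at the centre of its underside; x along its length, z up.
- long_spreader: The longer flat strip, to be left alone: same white nylon, 200 (x) x 32 (y) x 8 (z) mm, loose on the workboard. Origin at the centre of its underside, x along its length. A white nylon disc, 60 mm across, lies near the strips too.
Not all that is in view belongs to the job. Leave any purple or red look-alike of the spreader alone.

How it is judged:
By the outcome, as a careful person would: the job done as asked, in the order asked, and still so for the second after the job is handed in, with the robot touching nothing.
It also fails if it takes over 59 s, if anything falls off the work surface, if the arm or the gripper's body presses on something with over 40 N, if the wrist force passes 120 N, or if a joint passes its speed limit or range.

ROBOT

A 7-joint arm with a two-finger parallel gripper is mounted at the origin on the work surface. World frame = base frame: x ahead of the robot, y to its left, z up, the work surface at z = 0. Lengths are in m, angles in rad, forces in N, time in s.
With the tool pointing down it reaches from about 0.425 to 0.825 m from the base axis. Payload 3.6 kg.
Tool frame: the origin (TCP) lies between the finger pads; the fingertips stand manip.tips_ahead ahead of it and the grasp point (between the pads) lies 2 mm behind it (manip.tips_ahead is the distance from the TCP to the fingertips, in m); z points along the fingers, y is the line along which they close (so a half turn about z gives the same grasp; the last joint's range is limited). The gripper opens to 93 mm and grips with 3 to 60 N. Pads are 15 mm wide; open, the fingers measure 128 mm over their backs; the gripper's body (75 mm by 188 mm) begins 65 mm behind the grasp point.
Start: joints at [1.304, 0.615, -0.013, 1.423, 0.008, 1.103, -0.04], TCP at [0.154, -0.631, 0.236] pointing down, gripper open.
Joint ranges: [-3.12, 3.12], [-0.3, 2.06], [-1.34, 1.32], [0.26, 2.42], [-1.36, 4.5], [0.01, 1.98], [-2.84, 2.84]. Speed limits (rad/s): [2.79, 2.79, 3.14, 3.14, 3.14, 3.14, 3.14].

INTERFACE

Orientations are given as a rotation vector (axis times angle).
In Python, from station import manip gives the robot as it stands. The module is installed in compiled form; this text tells all that it offers.
- The arm moves only by the tool carry_out, never from a script. Its argument "plan" is a list of rows, each a list of 3 entries, a list of its own where there are three numbers: the shift along the tool's x, y, z in m, then the turn about the tool's z in rad, then the opening, from -1 (shut) to 1 (fully open). A call has 1 to 12 rows; each row is the pose to reach, as a shift and turn from the pose commanded when the call began, along the tool's axes at that moment; what a row does not reach only later rows make up. A row lasts 1/10 s, in which the tool goes at most 50 mm and 8.59 degrees, less where a joint would pass 70% of its speed; a pose out of reach is approached as far as the arm can. A call with a gripper value outside its range is refused whole. The fingers move at their own pace and stop on an object; "force" is the grip in N (left out, the last holds). Time passes only in rows, so rows that repeat a pose let the fingers close. It gives the time, the measured TCP pose, the force, the opening and the grip force at its end, in the units of the state.
- manip.get_state(): the state, without advancing time (a new reading comes with each control period).
- manip.capture(name): name is "side" or "top"; returns (picture, depth): 480x640x3 uint8, red, green, blue; 480x640 float32, m along the optical axis (not along the pixel's ray), 0 where there is no reading.
- manip.camera_params(name): a dict with "mtx" (3x3 intrinsics, pixels), "dist" ([k1, k2, p1, p2, k3] as OpenCV has them; the pictures are not rectified), "world_from_camera" (4x4, takes a point from camera to world coordinates). Camera axes: x right, y down, z forward; pixel columns grow to the right and rows downward; lengths in m; the calibration is good to about 2 mm. A picture is of the moment at which its call begins. camera_params takes no time and is no camera call.
- manip.close_job(): hands the job in; it is judged then, once.
The state is a dict: "clock": time; "q": joint angles; "qvel": joint speeds; "joint_torque": joint torques, N m; "ee_pos": TCP position; "ee_rot": TCP orientation; "contact_force": force on the tool from outside, world axes, zero at the start; "torque": the same for the moment, N m; "finger_gap": opening from 0.0 (shut) to 1.0 (fully open); "grasp_force": force on a finger pad.
Only numpy, scipy, OpenCV 4.12 (cv2) and the standard library are available. Lean on these libraries where they do the work, as an engineer would, in place of code of your own. Each camera call takes 0.05 s, during which the arm holds its last target. There are 200 camera calls.

## Working session

There is one attempt and no reset: what is moved stays moved. The work goes in short steps, Python scripts to look and compute and a tool call to move; the robot and the scene stay as the last step left them, time stands still between calls to the robot, and variables do not carry over. Pictures are saved under pics/ and viewed, at most 10 in all, crops included, and the job is handed in when it is done.

Besides the shell and the picture viewer there is one more tool, called in YAML: its name, and indented under it one key for each argument. carry_out: Moves the arm, as the interface text tells. Its arguments: {"type":"object","properties":{"plan":{"type":"array"},"force":{"type":"number"}},"required":["plan"]}

```bash
ls; mkdir -p pics
python3 - <<'E'
from station import manip
import cv2, numpy as np
for n in("side","top"):
    p,d=manip.capture(n); cv2.imwrite(f"pics/{n}0.png",p[:,:,::-1]); np.savez(f"{n}0.npz",p=p,d=d)
    c=manip.camera_params(n); print(n,np.round(c["mtx"],1).tolist(),c["dist"],np.round(c["world_from_camera"],3).tolist())
s=manip.get_state(); print({k:np.round(v,3).tolist() for k,v in s.items()}, manip.tips_ahead)
E
```

```text
pics
side [[582.8, 0.0, 324.1], [0.0, 582.8, 240.2], [0.0, 0.0, 1.0]] [-0.1523852  0.         0.         0.         0.       ] [[0.92, 0.29, -0.264, 0.859], [0.392, -0.667, 0.634, -1.313], [0.008, -0.687, -0.727, 1.255], [0.0, 0.0, 0.0, 1.0]]
top [[599.0, 0.0, 325.6], [0.0, 599.0, 236.5], [0.0, 0.0, 1.0]] [-0.08290175  0.          0.          0.          0.        ] [[-0.011, -0.997, 0.077, 0.303], [-1.0, 0.012, 0.003, -0.266], [-0.004, -0.077, -0.997, 1.438], [0.0, 0.0, 0.0, 1.0]]
{'clock': 0.1, 'q': [1.304, 0.616, -0.013, 1.425, 0.008, 1.103, -0.04], 'qvel': [0.0, -0.003, -0.0, -0.005, 0.0, 0.001, -0.002], 'joint_torque': [0.002, -46.004, 0.21, -16.624, -0.061, 0.017, 0.0], 'ee_pos': [0.154, -0.631, 0.235], 'ee_rot': [-3.117, -0.376, 0.001], 'contact_force': [-0.335, -0.022, 0.408], 'torque': [0.012, 0.024, 0.041], 'grasp_force': 0.0, 'finger_gap': 1.001} 0.017
```

View pics/top0.png

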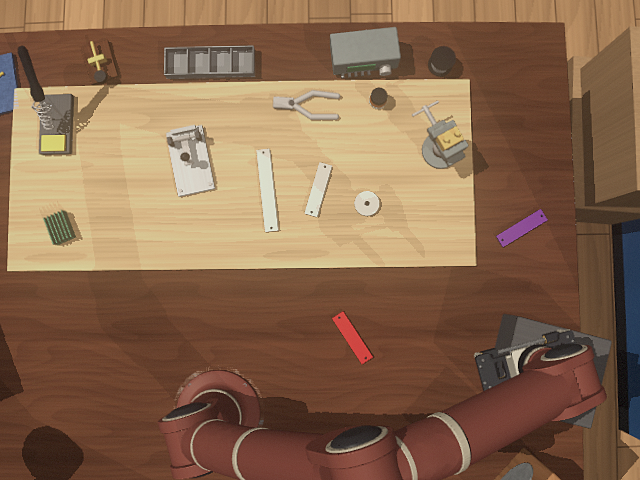

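View pics/side0.png

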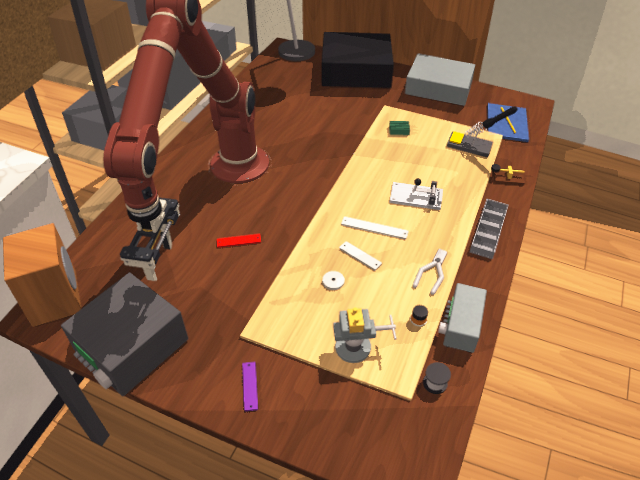

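The top view shows the long strip at (267,190) and the short one at (318,190). The disc is at (367,203), and the red and purple look-alikes are at (352,337) and (522,228). The jig is at (192,160), with its stop and posts on the upper side and the knob at (185,157). In the side view the short strip is at (360,256), the long one at (375,228) and the jig at (416,195).

Choice: the short white strip with two holes, at top (318,190).

```bash
cat > h.py <<'E'
import numpy as np, cv2
from station import manip
def ray(n,uv):
    c=manip.camera_params(n); T=np.array(c["world_from_camera"])
    p=cv2.undistortPoints(np.array(uv,float).reshape(-1,1,2),np.array(c["mtx"]),np.array(c["dist"])).reshape(-1,2)
    return T[:3,3],np.c_[p,np.ones(len(p))]@T[:3,:3].T
def plane(n,uv,z):
    o,d=ray(n,uv); return o+d*((z-o[2])/d[:,2])[:,None]
def pix(n,P):
    c=manip.camera_params(n); M=np.linalg.inv(np.array(c["world_from_camera"]))
    return cv2.projectPoints(np.array(P,float).reshape(-1,1,3),cv2.Rodrigues(M[:3,:3])[0],M[:3,3],np.array(c["mtx"]),np.array(c["dist"]))[0].reshape(-1,2)
def tri(u,v):  # top pixel, side pixel -> point, miss distance
    (a,d),(b,e)=ray("top",[u]),ray("side",[v]); d=d[0];e=e[0]
    s,t=np.linalg.lstsq(np.c_[d,-e],b-a,rcond=None)[0]; p,q=a+s*d,b+t*e
    return (p+q)/2,np.linalg.norm(p-q)
def blobs(n,p,lo=130,sat=45,amin=150):
    hsv=cv2.cvtColor(p,cv2.COLOR_RGB2HSV); m=cv2.inRange(hsv,(0,0,lo),(180,sat,255))
    return [c for c in cv2.findContours(m,cv2.RETR_EXTERNAL,cv2.CHAIN_APPROX_NONE)[0] if cv2.contourArea(c)>amin]
def rect(n,c,z):
    P=plane(n,c.reshape(-1,2),z)[:,:2]*1000
    (x,y),(w,h),a=cv2.minAreaRect(P.astype(np.float32))
    if w<h: w,h,a=h,w,a+90
    return np.round([x,y,w,h,(a+90)%180-90],1)
E
python3 - <<'E'
from h import *
for n in("top","side"):
    z=np.load(f"{n}0.npz"); p=z["p"]
    for c in blobs(n,p):
        m=c.reshape(-1,2).mean(0).round()
        r=rect(n,c,.020)
        if 300<r[0]<900 and r[2]<300: print(n,m,r)
p=np.load("top0.npz")["p"]; q=np.load("side0.npz")["p"]
a=cv2.resize(p[110:240,150:350],None,fx=4,fy=4,interpolation=cv2.INTER_CUBIC)
b=cv2.resize(q[160:290,330:460],None,fx=4,fy=4,interpolation=cv2.INTER_CUBIC)
cv2.imwrite("pics/c1.png",a[:,:,::-1]); cv2.imwrite("pics/c2.png",b[:,:,::-1])
E
```

```text
top [366. 203.] [ 491.9 -358.5   57.7   57.3   -0.6]
top [318. 189.] [ 526.9 -244.1  129.2   31.7  -16.8]
top [267. 190.] [ 527.2 -122.1  199.4   32.7    5.8]
top [433. 153.] [ 608.  -518.    83.8   37.1   29.7]
top [188. 156.] [603.4  65.2 164.8  90.1  12. ]
top [433. 118.] [ 694.6 -526.2   83.2   72.5   35.4]
top [309. 104.] [ 736.6 -216.4  159.7   70.2   86.4]
top [179.  64.] [848.7 103.7  63.3  57.2   1. ]
top [223.  63.] [849.3 -11.8 146.5  64.   88.7]
top [364.  46.] [ 882.4 -362.1  163.8   79.8  -84. ]
side [380. 324.] [ 655.2 -450.    99.3   71.4    8.8]
side [467. 310.] [ 859.3 -315.6  164.8   82.8  -84.2]
side [333. 280.] [ 491.8 -361.9   60.5   55.1  -66.9]
side [432. 272.] [ 735.2 -217.1  164.4   67.9   85.3]
side [360. 255.] [ 527.1 -247.7  130.    32.7  -16.8]
side [374. 227.] [ 527.  -125.8  198.    33.5    6. ]
side [484. 233.] [848.4 -10.9 144.3  68.9  89.3]
side [420. 195.] [600.7  67.  161.1 111.   11.8]
side [442.  71.] [477.6 855.7 253.2 210.5   4.3]
```

View pics/c1.png

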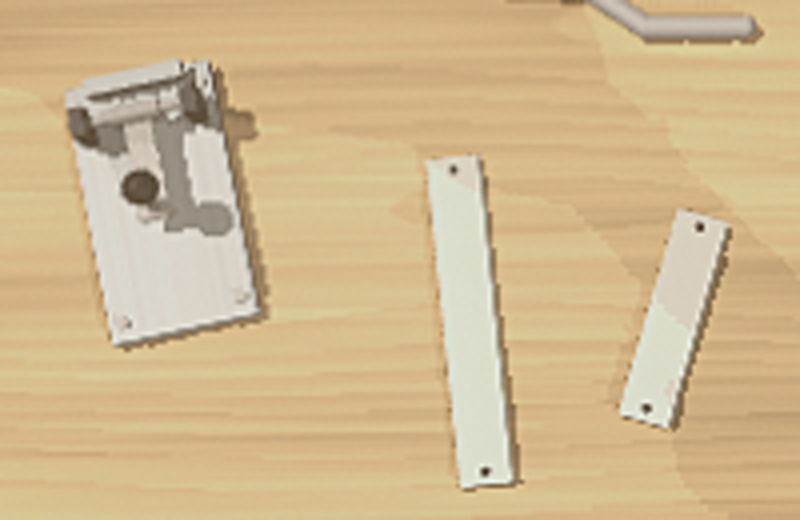

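View pics/c2.png

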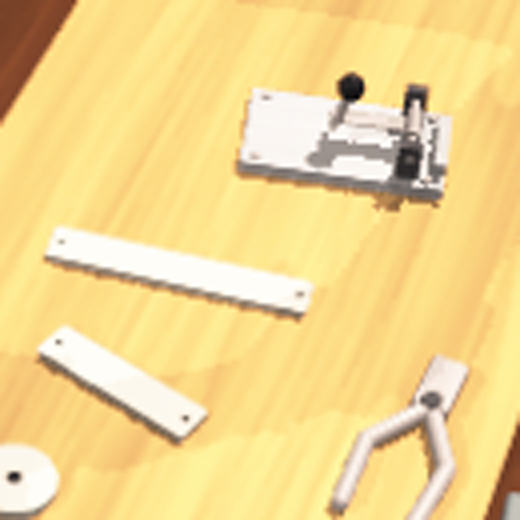

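The crops confirm the choice: the short strip is white with a hole near each end, at top-crop (700,225) and (645,410). It measures 129 x 32 mm. The jig's front edge is at top-crop (115,345) to (265,315). The knob is at top-crop (140,187) and side-crop (350,87). Next I fix the jig pose and clip angle.

```bash
cat >> h.py <<'E'
from scipy.spatial.transform import Rotation as R
JIG=None
def J(x,y,z,o,a):  # jig mm -> world m
    c,s=np.cos(a),np.sin(a); return np.array([o[0]+(c*x-s*y)/1e3,o[1]+(s*x+c*y)/1e3,.012+z/1e3])
def go(t,yaw_y):  # shift in tool axes and turn to reach TCP t with tool y at angle yaw_y
    s=manip.get_state(); M=R.from_rotvec(s["ee_rot"]).as_matrix()
    d=M.T@(np.array(t)-s["ee_pos"]); y=np.arctan2(M[1,1],M[0,1])
    dy=(yaw_y-y+np.pi/2)%np.pi-np.pi/2   # half turn is the same grasp
    print("shift",d.round(4),"turn",round(-dy,3),"toolz",M[:,2].round(3),"tooly",np.degrees(y).round(2))
def knob(q): return 50-57*np.cos(q)+20*np.sin(q),0,34+57*np.sin(q)+20*np.cos(q)
def dark(p,box,v=70):
    x0,y0,x1,y1=box; m=(p[y0:y1,x0:x1].max(2)<v).astype(np.uint8)
    n,l,st,ce=cv2.connectedComponentsWithStats(m)
    return [(st[i,4],(ce[i]+[x0,y0]).round(2)) for i in range(1,n) if st[i,4]>8]
E
python3 - <<'E'
from h import *
p=np.load("top0.npz")["p"]; q=np.load("side0.npz")["p"]
c=[c for c in blobs("top",p) if np.hypot(*(c.reshape(-1,2).mean(0)-[188,156]))<8][0]
P=plane("top",c.reshape(-1,2),.024)[:,:2]*1000
# edges: rotate by rough angle, take the front and side edges
a=np.radians(12)
for _ in range(4):
    c_,s_=np.cos(a),np.sin(a); L=P@np.array([[c_,-s_],[s_,c_]])
    f=L[:,0].min(); m=(L[:,0]>f+8)&(L[:,0]<f+95)
    mid=np.median(L[:,1]); sl=[]
    for side in (-1,1):
        k=L[m&(side*(L[:,1]-(L[:,1].min()+L[:,1].max())/2)>35)]; sl.append(np.polyfit(k[:,0],k[:,1],1))
    a+=np.arctan((sl[0][0]+sl[1][0])/2)
k=L[(np.abs(L[:,1]-L[:,1].mean())<35)&(L[:,0]<f+8)]
fx=np.median(k[:,0]); y=[np.polyval(s,fx+60) for s in sl]; print("width",y[1]-y[0],"angle",np.degrees(a),[s[0] for s in sl])
o=np.array([[c_,-s_],[s_,c_]])@[fx+80,sum(y)/2]; print("origin mm",o)
T=dark(p,(165,125,215,190)); S=dark(q,(395,160,450,215)); print(T,S)
t=min(T,key=lambda b:np.hypot(*(b[1]-[185,157])))[1]; s=min(S,key=lambda b:np.hypot(*(b[1]-[417.5,182])))[1]
K,e=tri(t,s); l=np.array([[c_,s_],[-s_,c_]])@(K[:2]*1000-o); print("knob",K,e,"jig",l,K[2]*1000-12)
for qq in(0,.1,.2,.3): print(qq,np.round(knob(qq),1))
E
```

```text
width 87.63306038445339 angle 11.843517357080897 [np.float64(-0.004008712905933814), np.float64(0.004008712904164244)]
origin mm [601.75238476  64.13243726]
[] [(np.int32(27), array([417.48, 181.67])), (np.int32(15), array([432.93, 184.67])), (np.int32(30), array([431.5 , 200.37]))]Traceback (most recent call last):
  File "<stdin>", line 18, in <module>
ValueError: min() iterable argument is empty
```

Run:
```python
from h import *
p=np.load("top0.npz")["p"]; q=np.load("side0.npz")["p"]
T=dark(p,(175,145,195,170),95); S=dark(q,(395,160,450,215)); print(T)
t=min(T,key=lambda b:np.hypot(*(b[1]-[185,157])))[1]; s=S[0][1]
K,e=tri(t,s); a=np.radians(11.8); o=np.array([.6006,.0640])
w=np.array([[np.cos(a),np.sin(a)],[-np.sin(a),np.cos(a)]])
print("knob",K,e,"jig",w@(K[:2]-o)*1e3,K[2]*1000-12)
for qq in(0,.1,.2,.3): print(qq,np.round(knob(qq),1))
print(plane("top",[t],.072),plane("side",[s],.072))
go([K[0],K[1],.20],a-np.pi/2); go([K[0],K[1],K[2]+.002],a-np.pi/2)
```

```text
[(np.int32(24), array([184.88, 156.12]))]
knob [0.59939472 0.06342682 0.07398394] 0.0008858290893854298 jig [-1.29702468 -0.31459525] 61.9839382692532
0 [-7.  0. 54.]
0.1 [-4.7  0.  59.6]
0.2 [-1.9  0.  64.9]
0.3 [ 1.5  0.  70. ]
[[0.60023679 0.06411898 0.072     ]] [[0.59860198 0.06540871 0.072     ]]
shift [ 0.5973 -0.5685  0.0359] turn 0.034 toolz [-0.001  0.002 -1.   ] tooly -76.26
shift [ 0.5973 -0.5682  0.1599] turn 0.034 toolz [-0.001  0.002 -1.   ] tooly -76.26
```

carry_out:
  plan:
    - [[0.597,-0.568,0.036],0.034,0.4]
    - [[0.597,-0.568,0.036],0.034,0.4]
    - [[0.597,-0.568,0.036],0.034,0.4]
    - [[0.597,-0.568,0.036],0.034,0.4]
    - [[0.597,-0.568,0.036],0.034,0.4]
    - [[0.597,-0.568,0.036],0.034,0.4]
    - [[0.597,-0.568,0.036],0.034,0.4]
    - [[0.597,-0.568,0.036],0.034,0.4]
    - [[0.597,-0.568,0.036],0.034,0.4]
    - [[0.597,-0.568,0.036],0.034,0.4]
    - [[0.597,-0.568,0.036],0.034,0.4]
    - [[0.597,-0.568,0.036],0.034,0.4]
  force: 12

```text
clock: 1.3
ee_pos: [0.4786, -0.125, 0.2093]
ee_rot: [-3.125, -0.323, 0.001]
contact_force: [-0.1, -1.2, -0.5]
finger_gap: 0.7
grasp_force: 0.0
```

Run:
```python
from h import *
s=manip.get_state(); print(s["clock"],s["q"].round(2) if hasattr(s["q"],"round") else s["q"],s["contact_force"],s["ee_pos"])
a=np.radians(11.8); go([.5994,.0634,.20],a-np.pi/2)
```

```text
1.3 [ 0.28  0.41 -0.09  1.9   0.05  0.84 -1.21] [-0.06095252 -1.24974519 -0.49858704] [ 0.47862783 -0.12503738  0.2092599 ]
shift [ 0.1567 -0.1598  0.0092] turn -0.0 toolz [-0. -0. -1.] tooly -78.22
```

carry_out:
  plan:
    - [[0.157,-0.16,0.009],0,0.4]
    - [[0.157,-0.16,0.009],0,0.4]
    - [[0.157,-0.16,0.009],0,0.4]
    - [[0.157,-0.16,0.009],0,0.4]
    - [[0.157,-0.16,0.009],0,0.4]
    - [[0.157,-0.16,0.009],0,0.4]
    - [[0.157,-0.16,0.05],0,0.4]
    - [[0.157,-0.16,0.05],0,0.4]

```text
clock: 2.1
ee_pos: [0.5947, 0.0597, 0.1549]
ee_rot: [3.123, 0.321, -0.019]
contact_force: [-1.8, -1.1, -0.7]
finger_gap: 0.702
grasp_force: 0.0
```

Run:
```python
from h import *
a=np.radians(11.8); go([.5994,.0634,.0755],a-np.pi/2)
print(manip.get_state()["contact_force"],manip.get_state()["ee_pos"])
```

```text
shift [ 0.0063 -0.0027  0.0793] turn -0.001 toolz [-0.012 -0.003 -1.   ] tooly -78.28
[-1.77718498 -1.08043701 -0.74598971] [0.59471064 0.05972399 0.15489194]
```

carry_out:
  plan:
    - [[0.0,0.0,0.025],0,0.4]
    - [[0.0,0.0,0.025],0,0.4]
    - [[0.0,0.0,0.025],0,0.4]

```text
clock: 2.4
ee_pos: [0.599, 0.0608, 0.1353]
ee_rot: [3.125, 0.321, -0.001]
contact_force: [0.3, 0.4, 0.5]
finger_gap: 0.701
grasp_force: 0.0
```

Run:
```python
from h import *
a=np.radians(11.8); go([.5994,.0634,.0755],a-np.pi/2)
print(manip.get_state()["contact_force"],manip.get_state()["ee_pos"])
p,d=manip.capture("top"); cv2.imwrite("pics/c3.png",cv2.resize(p[90:240,120:270],None,fx=4,fy=4)[:,:,::-1])
```

```text
shift [ 0.001  -0.0025  0.0598] turn -0.002 toolz [-0. -0. -1.] tooly -78.29
[0.3190866  0.38315011 0.48933692] [0.59896857 0.06081491 0.1353447 ]
```

carry_out:
  plan:
    - [[0.001,-0.0025,0.03],0,0.4]
    - [[0.001,-0.0025,0.06],0,0.4]
    - [[0.001,-0.0025,0.06],0,0.4]
    - [[0.001,-0.0025,0.06],0,0.4]
    - [[0.001,-0.0025,0.06],0,-1]
    - [[0.001,-0.0025,0.06],0,-1]
    - [[0.001,-0.0025,0.06],0,-1]
    - [[0.001,-0.0025,0.06],0,-1]
  force: 15

```text
clock: 3.25
ee_pos: [0.5999, 0.0646, 0.0753]
ee_rot: [-3.125, -0.323, -0.002]
contact_force: [0.4, -0.1, 0.1]
finger_gap: 0.405
grasp_force: 0.0
```

Run:
```python
from h import *
a=np.radians(11.8); o=np.array([.6006,.0640])
s=manip.get_state(); w=np.array([[np.cos(a),np.sin(a)],[-np.sin(a),np.cos(a)]])
print(s["finger_gap"]*93,s["grasp_force"],s["contact_force"],s["ee_pos"],w@(np.array(s["ee_pos"])[:2]-o)*1e3)
```

```text
37.66826657150602 0.0 [ 0.38396735 -0.07402389  0.13499968] [0.59992917 0.06455874 0.07528211] [-0.54239738  0.68411388]
```

Fingers still closing.

carry_out:
  plan:
    - [[0,0,0],0,-1]
    - [[0,0,0],0,-1]
    - [[0,0,0],0,-1]
    - [[0,0,0],0,-1]
    - [[0,0,0],0,-1]

```text
clock: 3.75
ee_pos: [0.5997, 0.0637, 0.0746]
ee_rot: [3.124, 0.322, 0.0]
contact_force: [1.0, -1.4, 0.2]
finger_gap: 0.226
grasp_force: 15.0
```

carry_out:
  plan:
    - [[0.002,0,-0.003],0,-1]
    - [[0.004,0,-0.0065],0,-1]
    - [[0.007,0,-0.01],0,-1]
    - [[0.01,0,-0.0135],0,-1]
    - [[0.0135,0,-0.0165],0,-1]
    - [[0.017,0,-0.0195],0,-1]
    - [[0.0195,0,-0.021],0,-1]
    - [[0.022,0,-0.023],0,-1]
    - [[0.0245,0,-0.0245],0,-1]
    - [[0.0275,0,-0.026],0,-1]
    - [[0.0275,0,-0.026],0,-1]
    - [[0.0275,0,-0.026],0,-1]
  force: 20

```text
clock: 4.95
ee_pos: [0.6259, 0.0691, 0.1007]
ee_rot: [3.124, 0.322, -0.003]
contact_force: [-2.9, -5.5, -4.0]
finger_gap: 0.224
grasp_force: 20.0
```

Run:
```python
from h import *
s=manip.get_state(); print(s["contact_force"],s["ee_pos"],s["finger_gap"])
p,d=manip.capture("side"); np.savez("s1.npz",p=p); cv2.imwrite("pics/c3.png",cv2.resize(p[130:240,360:480],None,fx=5,fy=5)[:,:,::-1])
```

```text
[-2.89558696 -5.46849786 -3.95198442] [0.62590126 0.06907167 0.10068737] 0.22426193844063158
```

View pics/c3.png

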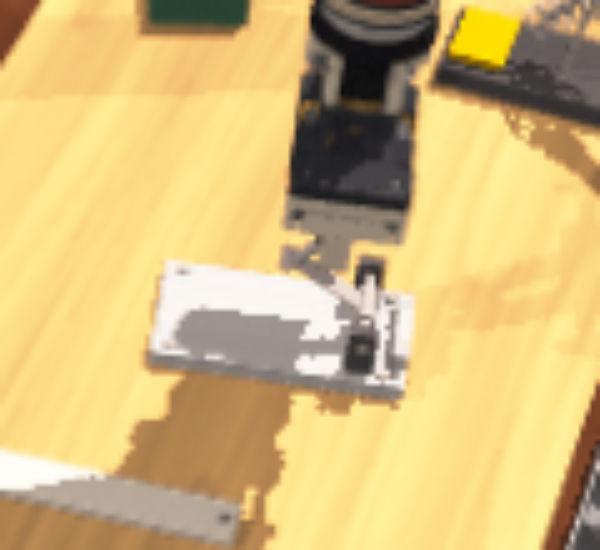

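The side view shows the clip raised between the fingers, with its arm sloping at about 45° up from the pin at crop (365,300). I release it and go up.

carry_out:
  plan:
    - [[0,0,0],0,0.2]
    - [[0,0,0],0,0.2]
    - [[0,0,0],0,0.2]
    - [[0,0,0],0,0.2]
    - [[0,0,0],0,0.2]
    - [[0,0,0],0,0.2]
    - [[0,0,-0.03],0,0.2]
    - [[0,0,-0.08],0,0.2]
    - [[-0.05,0,-0.1],0,0.2]
    - [[-0.1,0,-0.1],0,0.2]
    - [[-0.1,0.05,-0.1],0,0.2]
    - [[-0.1,0.1,-0.1],0,0.2]

```text
clock: 6.2
ee_pos: [0.5465, -0.0471, 0.2009]
ee_rot: [-3.123, -0.331, 0.002]
contact_force: [1.4, -0.9, 0.6]
finger_gap: 0.601
grasp_force: 0.0
```

Run:
```python
from h import *
p=manip.capture("top")[0]; q=manip.capture("side")[0]
T=dark(p,(165,115,215,190),95); S=dark(q,(395,140,450,215)); print(T,S)
a=np.radians(11.8); o=np.array([.6006,.0640])
w=np.array([[np.cos(a),np.sin(a)],[-np.sin(a),np.cos(a)]])
for t in T:
  for s in S:
    K,e=tri(t[1],s[1])
    if e<.006: print(t[1],s[1],"jig",w@(K[:2]-o)*1e3,K[2]*1000-12,e)
for x in(.6,.7,.785,.9): print(x,knob(x))
for n,i in(("top",p),("side",q)):
    for c in blobs(n,i):
        r=rect(n,c,.020)
        if 450<r[0]<600 and r[2]<210 and r[1]>-300: print(n,r)
s=manip.get_state(); print(s["ee_pos"],s["finger_gap"])
# grasp 42 mm behind the strip centre
t=np.radians(-16.8); g=np.array([.527,-.246])-.042*np.array([np.cos(t),np.sin(t)]); print(g)
go([*g,.16],t-np.pi/2)
```

```text
[(np.int32(9), array([211.56, 169.56]))] [(np.int32(170), array([400.13, 153.16])), (np.int32(9), array([448.33, 144.44])), (np.int32(26), array([426.31, 177.04])), (np.int32(11), array([433.18, 184.27])), (np.int32(26), array([431.23, 200.35]))]
0.6 (np.float64(14.24871941804904), 0, np.float64(82.69133328171058))
0.7 (np.float64(19.288349069537976), 0, np.float64(86.01725191823816))
0.785 (np.float64(23.815372279576934), 0, np.float64(88.43680070634986))
0.9 (np.float64(30.234770001121795), 0, np.float64(91.08183321417984))
top [ 527.  -244.3  129.    31.6  -16.4]
top [ 526.9 -121.9  198.9   32.5    5.5]
side [ 528.2 -248.   127.5   33.3  -16.3]
side [ 527.6 -125.7  199.2   33.5    6. ]
side [598.8  78.  161.8 133.3  11.8]
[ 0.54921914 -0.05815032  0.20085914] 0.6009673712243152
[ 0.48679258 -0.23386066]
shift [-0.0948  0.1603  0.0419] turn 0.485 toolz [ 0.002 -0.007 -1.   ] tooly -79.01
```

carry_out:
  plan:
    - [[-0.098,0.161,0.042],0.485,0.2]
    - [[-0.098,0.161,0.042],0.485,0.2]
    - [[-0.098,0.161,0.042],0.485,0.2]
    - [[-0.098,0.161,0.042],0.485,0.2]
    - [[-0.098,0.161,0.042],0.485,0.2]
    - [[-0.098,0.161,0.042],0.485,0.2]
    - [[-0.098,0.161,0.042],0.485,0.2]
    - [[-0.098,0.161,0.042],0.485,0.2]

```text
clock: 7.1
ee_pos: [0.4871, -0.2237, 0.1588]
ee_rot: [-3.111, 0.431, -0.002]
contact_force: [0.7, -0.4, 0.4]
finger_gap: 0.599
grasp_force: 0.0
```

Run:
```python
from h import *
p=manip.capture("top")[0]; q=manip.capture("side")[0]
T=dark(p,(170,115,205,170),95); S=dark(q,(395,140,450,215)); print(T)
a=np.radians(11.8); o=np.array([.6006,.0640])
w=np.array([[np.cos(a),np.sin(a)],[-np.sin(a),np.cos(a)]])
for t in T:
  for s in S:
    K,e=tri(t[1],s[1])
    if e<.006: print(t[1],s[1],"jig",w@(K[:2]-o)*1e3,K[2]*1000-12,e)
t=np.radians(-16.6); g=np.array([.527,-.246])-.045*np.array([np.cos(t),np.sin(t)]); print(g)
go([*g,.032],t-np.pi/2)
```

```text
[]
[ 0.48387548 -0.23314402]
shift [-0.0005  0.0095  0.1267] turn 0.013 toolz [ 0.001  0.001 -1.   ] tooly -105.83
```

carry_out:
  plan:
    - [[0,0.0095,0.04],0.013,0.2]
    - [[0,0.0095,0.08],0.013,0.2]
    - [[0,0.0095,0.105],0.013,0.2]
    - [[0,0.0095,0.105],0.013,0.2]
    - [[0,0.0095,0.105],0.013,0.2]

```text
clock: 7.7
ee_pos: [0.484, -0.2344, 0.0539]
ee_rot: [-3.108, 0.456, -0.001]
contact_force: [-0.4, -0.1, 0.6]
finger_gap: 0.602
grasp_force: 0.0
```

Run:
```python
from h import *
t=np.radians(-16.6); go([.4839,-.2331,.0315],t-np.pi/2)
q=manip.capture("side")[0]; p=manip.capture("top")[0]
a=cv2.resize(q[150:300,320:470],(600,600),interpolation=cv2.INTER_CUBIC); cv2.imwrite("pics/c4.png",a[:,:,::-1])
print([p[y,x].tolist() for y in(140,146,150,154) for x in(180,184)])
```

```text
shift [-0.0005 -0.0012  0.0224] turn -0.001 toolz [ 0.  0. -1.] tooly -106.68
[[108, 84, 62], [204, 192, 178], [120, 95, 73], [124, 102, 84], [223, 214, 203], [159, 141, 124], [239, 234, 223], [173, 159, 141]]
```

View pics/c4.png

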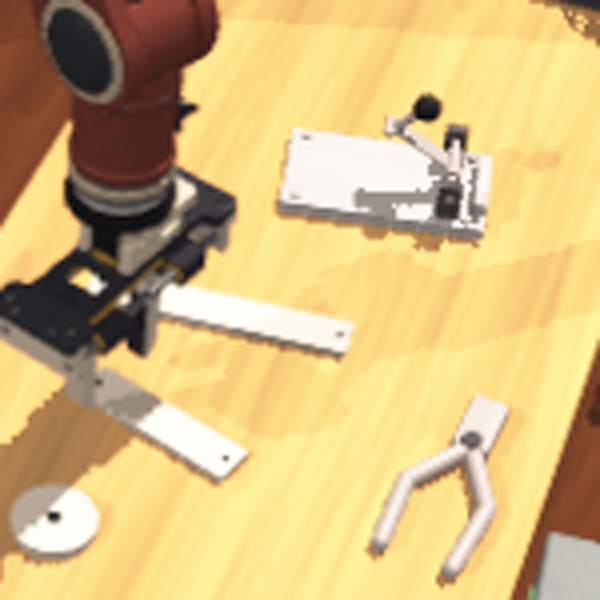

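The clip is standing open with its knob at crop (427,108), and the gripper straddles the near end of the short strip. I go down and grip.

carry_out:
  plan:
    - [[0,-0.001,0.012],0,0.2]
    - [[0,-0.001,0.022],0,0.2]
    - [[0,-0.001,0.022],0,0.2]
    - [[0,-0.001,0.022],0,-1]
    - [[0,-0.001,0.022],0,-1]
    - [[0,-0.001,0.022],0,-1]
    - [[0,-0.001,0.022],0,-1]
    - [[0,-0.001,0.022],0,-1]
    - [[0,-0.001,0.022],0,-1]
    - [[0,-0.001,0.022],0,-1]
  force: 25

```text
clock: 8.8
ee_pos: [0.4838, -0.2339, 0.0317]
ee_rot: [3.108, -0.457, 0.001]
contact_force: [0.4, 1.0, 1.7]
finger_gap: 0.337
grasp_force: 24.9
```

Run:
```python
from h import *
o,d=ray("side",[[426.5,177.05]]); a=np.radians(11.8); n=np.array([-np.sin(a),np.cos(a),0]); c=np.array([.6006,.0640,0])
P=o+d[0]*(n@(c-o))/(n@d[0]); print("knob jig x,z",1e3*(P-c)@[np.cos(a),np.sin(a),0],P[2]*1e3-12)
s=manip.get_state(); print(s["ee_pos"],s["finger_gap"]*93,s["contact_force"])
```

```text
knob jig x,z 23.393000937096176 84.88687984316857
[ 0.4837857  -0.23392428  0.03170053] 31.32126577450916 [0.35225736 0.98875403 1.66665509]
```

carry_out:
  plan:
    - [[0,0,-0.02],0,-1]
    - [[0,0,-0.05],0,-1]
    - [[0,0,-0.08],0,-1]
    - [[0,0,-0.08],0,-1]
    - [[0,0,-0.08],0,-1]

```text
clock: 9.3
ee_pos: [0.4836, -0.2339, 0.1117]
ee_rot: [3.108, -0.457, 0.001]
contact_force: [0.4, 0.5, -1.9]
finger_gap: 0.34
grasp_force: 24.9
```

```bash
cat >> h.py <<'E'
A=np.radians(11.8); O=np.array([.6006,.0640])
def gj(x,y,z): go(J(x,y,z,O,A),A-np.pi/2)   # jig mm TCP target
def tj():
    s=manip.get_state(); e=np.array(s["ee_pos"]); W=np.array([[np.cos(A),np.sin(A)],[-np.sin(A),np.cos(A)]])
    print("tcp jig",(W@(e[:2]-O)*1e3).round(1),(e[2]*1e3-12).round(1),"F",np.round(s["contact_force"],1),"gap",round(s["finger_gap"]*93,1),"q7",round(s["q"][6],2),"t",s["clock"])
E
python3 - <<'E'
from h import *
tj(); gj(-120,0,80)
E
```

```text
tcp jig [-175.4 -267.6] 99.7 F [ 0.4  0.5 -1.9] gap 31.6 q7 -1.42 t 9.3
shift [-0.0792 -0.2616  0.0197] turn -0.498 toolz [ 0.001 -0.    -1.   ] tooly -106.74
```

carry_out:
  plan:
    - [[-0.008,-0.026,0.0],-0.05,-1]
    - [[-0.016,-0.052,0.0],-0.1,-1]
    - [[-0.024,-0.08,0.0],-0.16,-1]
    - [[-0.034,-0.11,0.0],-0.22,-1]
    - [[-0.043,-0.14,0.0],-0.28,-1]
    - [[-0.052,-0.17,0.0],-0.34,-1]
    - [[-0.061,-0.2,0.0],-0.4,-1]
    - [[-0.07,-0.23,0.0],-0.45,-1]
    - [[-0.079,-0.262,0.0],-0.498,-1]
    - [[-0.079,-0.262,0.0],-0.498,-1]
    - [[-0.079,-0.262,0.0],-0.498,-1]

```text
clock: 10.4
ee_pos: [0.4823, 0.0403, 0.1103]
ee_rot: [-3.125, -0.325, 0.005]
contact_force: [-0.2, 0.2, -0.5]
finger_gap: 0.338
grasp_force: 24.9
```

Run:
```python
from h import *
tj(); gj(-120,0,34)
p=manip.capture("top")[0]; q=manip.capture("side")[0]
# far part of the strip: a point of the front end in both views
for n,i in(("top",p),("side",q)):
    for c in blobs(n,i):
        r=rect(n,c,.103)
        if 400<r[0]<700 and r[2]<210 and -200<r[1]<150: print(n,c.reshape(-1,2).mean(0),r)
im=np.hstack([cv2.resize(p[110:260,150:300],(400,400)),cv2.resize(q[130:280,320:470],(400,400))]); cv2.imwrite("pics/c5.png",im[:,:,::-1])
```

```text
tcp jig [-120.6    1. ] 98.3 F [-0.2  0.2 -0.5] gap 31.4 q7 -1.56 t 10.4
shift [0.0008 0.001  0.0643] turn 0.002 toolz [-0.003 -0.    -1.   ] tooly -78.11
top [266.85561497 189.76470588] [ 514.1 -130.6  187.8   30.8    5.9]
top [187.52272727 150.24545455] [598.1  48.2 130.9  85.   12.1]
side [417.40909091 195.01298701] [617.5 -20.7 150.7 113.7  11.8]
side [398.69333333 173.70666667] [540.   41.4 102.1  36.4  12.1]
```

View pics/c5.png

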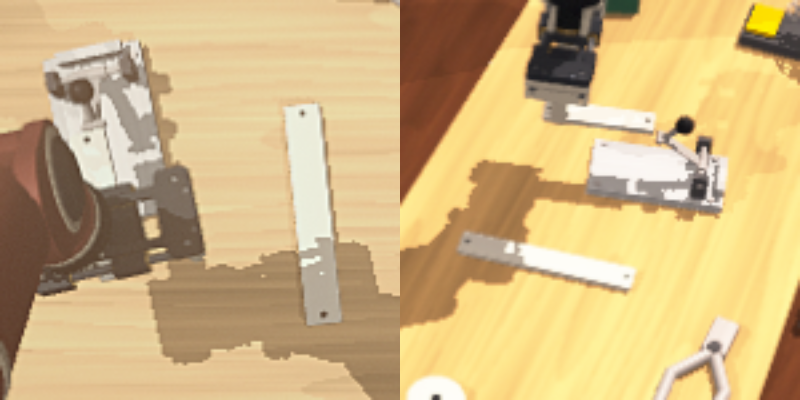

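The left pane (top view) shows the strip's far end at (95,125), in line with the jig bed. The right pane (side view) shows the strip level, its far end at (655,122) in front of the open clip. I lower it just above the bed.

carry_out:
  plan:
    - [[0.0,0.001,0.02],0.002,-1]
    - [[0.0,0.001,0.04],0.002,-1]
    - [[0.0,0.001,0.055],0.002,-1]
    - [[0.0,0.001,0.062],0.002,-1]
    - [[0.0,0.001,0.062],0.002,-1]
    - [[0.0,0.001,0.062],0.002,-1]

```text
clock: 11.1
ee_pos: [0.484, 0.0382, 0.0498]
ee_rot: [3.125, 0.318, 0.001]
contact_force: [-0.5, -0.4, 0.1]
finger_gap: 0.34
grasp_force: 24.9
```

Run:
```python
from h import *
tj(); gj(-120,0,32)
```

```text
tcp jig [-119.5   -1.5] 37.8 F [-0.5 -0.4  0.1] gap 31.7 q7 -1.57 t 11.1
shift [-0.0006 -0.0014  0.0058] turn -0.003 toolz [ 0.001 -0.    -1.   ] tooly -78.39
```

carry_out:
  plan:
    - [[0.0,-0.001,0.003],-0.003,-1]
    - [[0.01,-0.0015,0.004],-0.003,-1]
    - [[0.02,-0.0015,0.004],-0.003,-1]
    - [[0.03,-0.0015,0.004],-0.003,-1]
    - [[0.03,-0.0015,0.005],-0.003,-1]
    - [[0.03,-0.0015,0.0055],-0.003,-1]
    - [[0.03,-0.0015,0.0055],-0.003,-1]

```text
clock: 11.8
ee_pos: [0.5123, 0.0463, 0.0438]
ee_rot: [3.125, 0.324, -0.001]
contact_force: [0.2, -0.1, -1.2]
finger_gap: 0.339
grasp_force: 24.9
```

Run:
```python
from h import *
tj(); gj(-45,0,32)
```

```text
tcp jig [-90.1   0.7] 31.8 F [ 0.2 -0.1 -1.2] gap 31.5 q7 -1.57 t 11.8
shift [ 0.0451  0.0007 -0.0002] turn 0.001 toolz [-0.001 -0.    -1.   ] tooly -78.15
```

carry_out:
  plan:
    - [[0.005,0,0.0005],0,-1]
    - [[0.012,0,0.0005],0,-1]
    - [[0.019,0.0005,0.0005],0,-1]
    - [[0.026,0.0005,0.0005],0,-1]
    - [[0.033,0.0005,0.0005],0,-1]
    - [[0.039,0.0005,0.0005],0,-1]
    - [[0.043,0.0005,0.0005],0,-1]
    - [[0.045,0.0005,0.0005],0,-1]
    - [[0.045,0.0005,0.0005],0,-1]

```text
clock: 12.7
ee_pos: [0.5551, 0.0548, 0.0437]
ee_rot: [3.124, 0.324, -0.008]
contact_force: [-5.3, -0.8, 7.2]
finger_gap: 0.343
grasp_force: 25.0
```

Run:
```python
from h import *
tj(); gj(-40,0,32)
```

```text
tcp jig [-46.4   0.3] 31.7 F [-5.3 -0.8  7.2] gap 31.9 q7 -1.57 t 12.7
shift [ 0.0064  0.0003 -0.0004] turn 0.001 toolz [-0.005 -0.001 -1.   ] tooly -78.15
```

carry_out:
  plan:
    - [[0.001,0,-0.0005],0,-1]
    - [[0.002,0,-0.0005],0,-1]
    - [[0.003,0,-0.0005],0,-1]
    - [[0.003,0,-0.0005],0,-1]

```text
clock: 13.1
ee_pos: [0.5606, 0.0559, 0.0439]
ee_rot: [-3.125, -0.324, -0.002]
contact_force: [0.2, 0.3, -1.3]
finger_gap: 0.337
grasp_force: 24.9
```

Run:
```python
from h import *
tj()
p=manip.capture("top")[0]; q=manip.capture("side")[0]
im=np.hstack([cv2.resize(p[115:215,150:220],(350,500)),cv2.resize(q[140:240,380:470],(450,500))]); cv2.imwrite("pics/c6.png",im[:,:,::-1])
```

```text
tcp jig [-40.8   0.3] 31.9 F [ 0.2  0.3 -1.3] gap 31.3 q7 -1.57 t 13.1
```

View pics/c6.png

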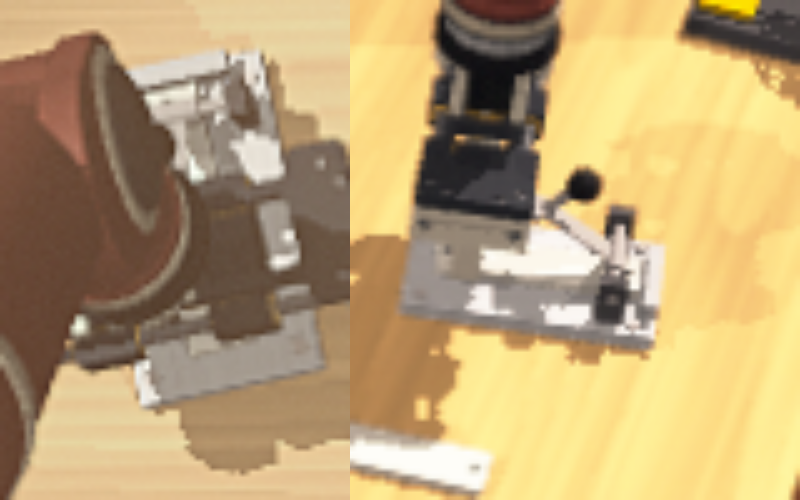

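The side pane shows the strip lying on the bed and running under the pin at (615,265), with the clip still open and its knob at (583,183). There is no stop force yet, so I push on gently.

carry_out:
  plan:
    - [[0.001,0,0],0,-1]
    - [[0.002,0,0],0,-1]
    - [[0.003,0,0],0,-1]
    - [[0.004,0,0],0,-1]
    - [[0.004,0,0],0,-1]
  force: 10

```text
clock: 13.7
ee_pos: [0.5627, 0.0564, 0.0437]
ee_rot: [3.125, 0.324, -0.004]
contact_force: [-2.8, -0.1, 0.5]
finger_gap: 0.344
grasp_force: 9.9
```

```bash
python3 -c "
from h import *
tj()"
```

```text
tcp jig [-38.7   0.3] 31.7 F [-2.8 -0.1  0.5] gap 32.0 q7 -1.57 t 13.7
```

carry_out:
  plan:
    - [[0.001,0,0],0,-1]
    - [[0.002,0,0],0,-1]
    - [[0.002,0,0],0,-1]

```text
clock: 14.0
ee_pos: [0.5628, 0.0564, 0.0437]
ee_rot: [3.124, 0.324, -0.01]
contact_force: [-5.9, -0.9, 4.0]
finger_gap: 0.343
grasp_force: 9.9
```

```bash
python3 -c "
from h import *
tj()"
```

```text
tcp jig [-38.5   0.3] 31.7 F [-5.9 -0.9  4. ] gap 31.9 q7 -1.57 t 14.0
```

The force rises while the position holds, so the strip is against the stop. I relax, release and rise clear.

carry_out:
  plan:
    - [[-0.003,0,0],0,-1]
    - [[-0.003,0,0],0,0.2]
    - [[-0.003,0,0],0,0.2]
    - [[-0.003,0,0],0,0.2]
    - [[-0.003,0,0],0,0.2]
    - [[-0.003,0,0],0,0.2]
    - [[-0.008,0,-0.02],0,0.2]
    - [[-0.02,0,-0.06],0,0.2]
    - [[-0.02,0,-0.1],0,0.2]
    - [[-0.06,0.04,-0.14],0,0.2]
    - [[-0.06,0.09,-0.14],0,0.2]
    - [[-0.06,0.13,-0.14],0,0.2]

```text
clock: 15.2
ee_pos: [0.5334, -0.0804, 0.1862]
ee_rot: [3.124, 0.329, 0.006]
contact_force: [1.1, -0.4, -0.2]
finger_gap: 0.602
grasp_force: 0.0
```

Run:
```python
from h import *
tj()
p=manip.capture("top")[0]; q=manip.capture("side")[0]
print(dark(p,(170,110,205,170),115)); print(dark(q,(395,140,450,215)))
im=np.hstack([cv2.resize(p[115:215,150:220],(350,500)),cv2.resize(q[140:240,380:470],(450,500))]); cv2.imwrite("pics/c7.png",im[:,:,::-1])
```

```text
tcp jig [ -95.3 -127.6] 174.2 F [ 1.1 -0.4 -0.2] gap 55.9 q7 -1.3 t 15.2
[(np.int32(42), array([193.67, 125.69])), (np.int32(16), array([188.25, 141.06])), (np.int32(11), array([176.73, 143.18])), (np.int32(13), array([171.85, 144.  ]))]
[(np.int32(25), array([399.  , 145.92])), (np.int32(9), array([448.33, 144.44])), (np.int32(23), array([395.78, 166.48])), (np.int32(26), array([426.31, 177.04])), (np.int32(10), array([433. , 184.4])), (np.int32(27), array([431.33, 200.33]))]
```

View pics/c7.png

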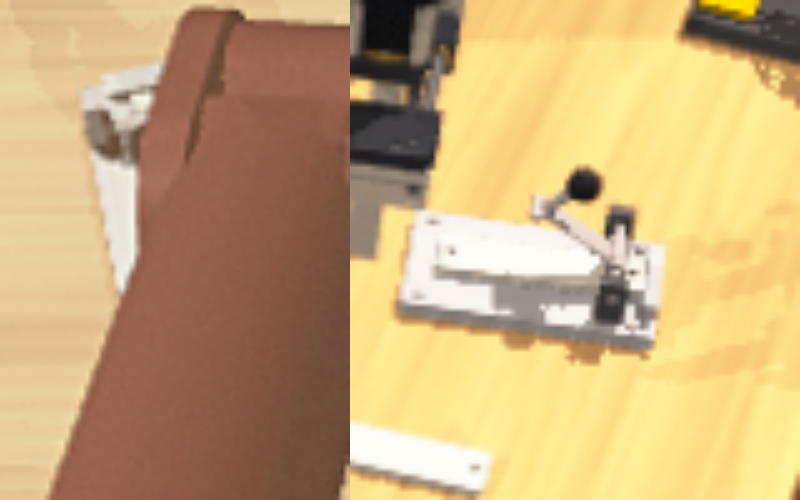

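The side pane shows the strip on the bed with its near end at (437,255) and its far hole visible beyond the pin at (640,270). The clip is still open, with the knob at (583,183). I return to the knob.

Run:
```python
from h import *
W=np.array([[np.cos(A),np.sin(A)],[-np.sin(A),np.cos(A)]])
print("near end jig",W@(plane("side",[[397.4,191]],.032)[0,:2]-O)*1e3)
go([.6259,.0691,.19],A-np.pi/2)
```

```text
near end jig [-59.5645345   -9.35291967]
shift [ 0.121  -0.1386 -0.0059] turn -0.014 toolz [ 0.003 -0.007 -1.   ] tooly -78.98
```

carry_out:
  plan:
    - [[0.12,-0.137,-0.006],0,0.2]
    - [[0.12,-0.137,-0.006],0,0.2]
    - [[0.12,-0.137,-0.006],0,0.2]
    - [[0.12,-0.137,-0.006],0,0.2]
    - [[0.12,-0.137,-0.006],0,0.2]
    - [[0.12,-0.137,-0.006],0,0.2]
    - [[0.12,-0.137,-0.006],0,0.2]

```text
clock: 16.0
ee_pos: [0.6219, 0.0768, 0.1896]
ee_rot: [3.124, 0.321, -0.002]
contact_force: [0.1, -0.5, -0.2]
finger_gap: 0.602
grasp_force: 0.0
```

Run:
```python
from h import *
tj(); go([.6259,.0691,.1005],A-np.pi/2)
```

```text
tcp jig [23.4  8.2] 177.6 F [ 0.1 -0.5 -0.2] gap 56.0 q7 -1.57 t 16.0
shift [0.0025 0.0082 0.0891] turn -0.001 toolz [-0.001 -0.002 -1.   ] tooly -78.28
```

carry_out:
  plan:
    - [[0.0025,0.008,0.0],0,0.2]
    - [[0.0025,0.008,0.03],0,0.2]
    - [[0.0025,0.008,0.06],0,0.2]
    - [[0.0025,0.008,0.089],0,0.2]
    - [[0.0025,0.008,0.089],0,0.2]
    - [[0.0025,0.008,0.089],0,-1]
    - [[0.0025,0.008,0.089],0,-1]
    - [[0.0025,0.008,0.089],0,-1]
    - [[0.0025,0.008,0.089],0,-1]
    - [[0.0025,0.008,0.089],0,-1]
    - [[0.0025,0.008,0.089],0,-1]
    - [[0.0025,0.008,0.089],0,-1]
  force: 15

```text
clock: 17.2
ee_pos: [0.6271, 0.0693, 0.1017]
ee_rot: [3.122, 0.322, 0.001]
contact_force: [-0.8, -4.3, 5.1]
finger_gap: 0.227
grasp_force: 15.0
```

```bash
python3 -c "
from h import *
tj()"
```

```text
tcp jig [27.  -0.2] 89.7 F [-0.8 -4.3  5.1] gap 21.1 q7 -1.57 t 17.2
```

carry_out:
  plan:
    - [[-0.0045,0,0.0025],0,-1]
    - [[-0.0095,0,0.0057],0,-1]
    - [[-0.013,0,0.0085],0,-1]
    - [[-0.0165,0,0.0118],0,-1]
    - [[-0.0195,0,0.015],0,-1]
    - [[-0.0223,0,0.0185],0,-1]
    - [[-0.024,0,0.021],0,-1]
    - [[-0.0258,0,0.0237],0,-1]
    - [[-0.0272,0,0.0263],0,-1]
    - [[-0.0285,0,0.029],0,-1]
    - [[-0.0292,0,0.031],0,-1]
    - [[-0.0292,0,0.031],0,-1]
  force: 20

```text
clock: 18.4
ee_pos: [0.5999, 0.0638, 0.0717]
ee_rot: [3.123, 0.322, 0.006]
contact_force: [0.1, -5.2, 9.2]
finger_gap: 0.222
grasp_force: 20.0
```

```bash
python3 -c "
from h import *
tj()"
```

```text
tcp jig [-0.7 -0. ] 59.7 F [ 0.1 -5.2  9.2] gap 20.6 q7 -1.57 t 18.4
```

carry_out:
  plan:
    - [[-0.0005,0,0.001],0,-1]
    - [[-0.001,0,0.002],0,-1]
    - [[-0.001,0,0.0025],0,-1]
    - [[-0.001,0,0.0025],0,-1]

```text
clock: 18.8
ee_pos: [0.6, 0.0639, 0.0714]
ee_rot: [3.123, 0.322, 0.011]
contact_force: [-1.3, -5.2, 18.9]
finger_gap: 0.219
grasp_force: 20.0
```

```bash
python3 -c "
from h import *
tj()"
```

```text
tcp jig [-0.7 -0. ] 59.4 F [-1.3 -5.2 18.9] gap 20.3 q7 -1.57 t 18.8
```

The force climbs steeply with no further travel, so the clip is seated. I relax, release and leave.

carry_out:
  plan:
    - [[0,0,-0.002],0,-1]
    - [[0,0,-0.002],0,0.3]
    - [[0,0,-0.002],0,0.3]
    - [[0,0,-0.002],0,0.3]
    - [[0,0,-0.002],0,0.3]
    - [[0,0,-0.002],0,0.3]
    - [[0,0,-0.002],0,0.3]
    - [[0,0,-0.03],0,0.3]
    - [[0,0,-0.08],0,0.3]
    - [[-0.03,0,-0.12],0,0.3]
    - [[-0.07,0.04,-0.13],0,0.3]
    - [[-0.1,0.09,-0.13],0,0.3]

```text
clock: 20.0
ee_pos: [0.5229, -0.0273, 0.1995]
ee_rot: [-3.123, -0.333, -0.007]
contact_force: [0.4, -1.6, -0.2]
finger_gap: 0.653
grasp_force: 0.0
```

carry_out:
  plan:
    - [[-0.02,0.05,0],0,0.3]
    - [[-0.04,0.1,0],0,0.3]
    - [[-0.06,0.15,0],0,0.3]
    - [[-0.06,0.2,0],0,0.3]
    - [[-0.06,0.2,0],0,0.3]
    - [[-0.06,0.2,0],0,0.3]

```text
clock: 20.6
ee_pos: [0.5049, -0.2396, 0.1968]
ee_rot: [3.125, 0.316, -0.0]
contact_force: [-0.3, 0.8, 0.1]
finger_gap: 0.65
grasp_force: 0.0
```

Run:
```python
from h import *
tj()
p=manip.capture("top")[0]; q=manip.capture("side")[0]
T=dark(p,(175,140,195,170),95); S=dark(q,(410,170,428,190)); print(T,S)
W=np.array([[np.cos(A),np.sin(A)],[-np.sin(A),np.cos(A)]])
for t in T:
  for s in S: K,e=tri(t[1],s[1]); print("knob jig",W@(K[:2]-O)*1e3,K[2]*1e3-12,e)
for c in blobs("top",p):
    r=rect("top",c,.02)
    if 450<r[0]<600: print(r)
im=np.hstack([cv2.resize(p[115:215,150:220],(350,500)),cv2.resize(q[140:240,380:470],(450,500))]); cv2.imwrite("pics/c8.png",im[:,:,::-1])
```

```text
tcp jig [-155.8 -277.6] 184.8 F [-0.3  0.8  0.1] gap 60.5 q7 -1.0 t 20.6
[] [(np.int32(27), array([416.48, 182.78]))]
[ 491.9 -358.5   57.7   57.3   -0.9]
[ 574.7 -117.3  104.1   32.7    5.9]
```

View pics/c8.png

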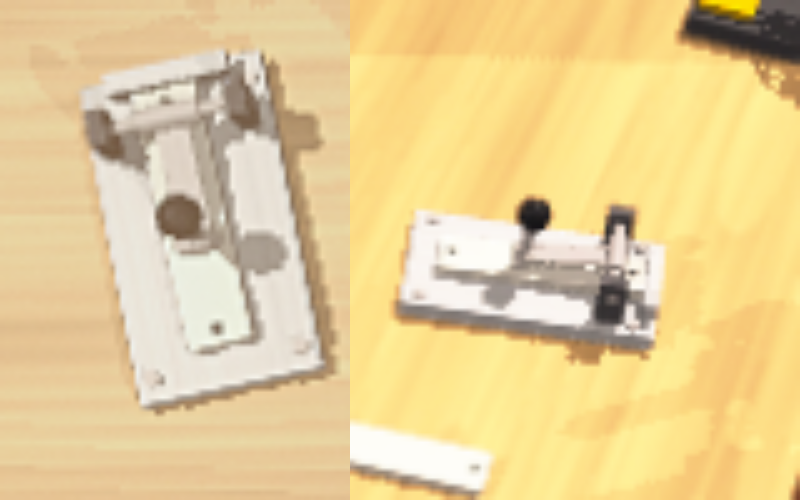

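The final view shows the strip along the bed, its far end at the stop (left pane, (160,95)). The clip lies down on the strip with its knob at (180,215) on the left and (533,213) on the right. The long strip's visible part has kept its line, and the robot is clear.

```bash
python3 -c "
from station import manip
print(manip.close_job())"
```

```text
the job is handed in; nothing more can be done
None
```

The shorter strip is clamped in the jig with its far end at the back stop and the clip pressing on it; the longer strip was not touched, and the job was handed in at about 21 s (the hand-in gave no verdict).

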